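# Nip up the compression nut of the bench blow-off nozzle

## Robot

A 6-joint arm with a two-finger parallel gripper is mounted at the origin on the work surface. World frame = base frame: x ahead of the robot, y to its left, z up, the work surface at z = 0. Lengths are in m, angles in rad, forces in N, time in s.
With the tool pointing down it reaches from about 0.325 to 0.9 m from the base axis. Payload 6.1 kg.
Tool frame: the origin (TCP) lies midway between the tips of the shut fingers; the grasp point (between the pads) lies manip.grip_point_offset behind it (manip.grip_point_offset is the distance from the TCP to the grasp point, in m); z points along the fingers, y is the line along which they close (so a half turn about z gives the same grasp; the last joint's range is limited). The gripper opens to 87 mm and grips with 3 to 60 N. Pads are 19 mm wide; open, the fingers measure 117 mm over their backs; the gripper's body (75 mm by 190 mm) begins 51 mm behind the grasp point.
Start: joints at [-1.24, 0.22, 1.526, -0, 1.395, -0.126], TCP at [0.276, -0.561, 0.223] pointing down, gripper open.
Joint ranges: [-2.98, 2.98], [-0.91, 2.08], [0.09, 2.57], [-1.24, 4.39], [0.2, 2.65], [-2.68, 2.68]. Speed limits (rad/s): [2.57, 2.57, 3.01, 3.14, 3.14, 3.14].

## Interface

Orientations are given as a 3x3 rotation matrix whose columns are the frame's x, y, z axes.
In Python, from cell import manip gives the robot as it stands.
- The arm moves only by the tool arm_command, never from a script. Its argument "deltas" is a list of rows, each a list of 4 numbers: the shift along the tool's x, y, z in cm, then the turn about the tool's z in degrees. In form: [[x, y, z, spin], ...]. A call has 1 to 10 rows; each row shifts and turns the commanded pose from where the row before left it, along the tool's axes as they then stand; what a row does not reach is not made up. A row lasts 1/10 s, in which the tool goes at most 50 mm and 8.59 degrees, less where a joint would pass 70% of its speed; a pose out of reach is approached as far as the arm can. A call is refused whole if a number of a shift passes 5 or a number of a turn 8.59, either way. A call with a gripper value outside its range is refused whole. "claw" is the finger opening in cm, from 0 to 8.7, set as the call begins (left out, the last holds). The fingers move at their own pace and stop on an object; "grip_force" is the grip in N (left out, the last holds). Time passes only in rows, so rows that do not move let the fingers close. It gives the time, the measured TCP pose, the force, the opening and the grip force at its end, in the units of the state.
- manip.read_state(): the state, without advancing time (a new reading comes with each control period).
- manip.capture(name): name is "scene" or "side" or "wrist"; returns a dict with "pixels" (480x640x3 uint8, red, green, blue), "depth" (480x640 float32, m along the optical axis (not along the pixel's ray), 0 where there is no reading), "K" (3x3 intrinsics, pixels), "eye" and "orientation" of the camera in the world. Camera axes: x right, y up, looking along -z (the intrinsics and any distortion apply to the point x, -y, -z); pixel columns grow to the right and rows downward; lengths in m; the calibration is good to about 2 mm. A picture is of the moment at which its call begins.
- manip.hand_in(): hands the job in; it is judged then, once.
Trained networks look in a picture, given as the dict that the camera call returned (one of the last four; its "shot" number tells which), for a name from the list of things; names that differ only in an ending like _2 or _b are one class to them, and where a whole thing is asked for, a point or a joint stands for the part that bears it (a point fixed in the world has none). Each returns a list of dicts, best first, with "p" (0 to 1); they miss things now and then, are a little off and sometimes report something else, mostly with a low value. They report only what shows in the picture. A call takes as long as a camera call. They do not tell look-alikes from the thing itself.
- manip.recognise(picture, thing): "location" ([column, row] in pixels, amid what is visible of it).
- manip.silhouettes(picture, thing): "pixels" (480x640 bool, what is visible of it) and "location" ([column, row] in pixels, amid what is visible of it).
- manip.spot_point(picture, thing): "location" ([column, row] in pixels: a listed point, or the origin of a listed thing).
The state is a dict: "t": time; "joint_pos": joint angles; "joint_velocities": joint speeds; "tau": joint torques, N m; "tool_pos": TCP position; "eef_rot": TCP orientation; "wrist_force": force on the tool from outside, world axes, zero at the start; "wrist_torque": the same for the moment, N m; "grip_width": opening from 0.0 (shut) to 1.0 (fully open); "gripper_force": force on a finger pad.
Only numpy, scipy, OpenCV 4.12 (cv2) and the standard library are available. Lean on these libraries where they do the work, as an engineer would, in place of code of your own. Each camera call takes 0.05 s, during which the arm holds its last target. There are 200 camera calls.

## Task

Run the loose brass compression nut on the air manifold clockwise with the fingers until it is just finger-tight: it bears on the ring below it, resists, and the ring only just starts to creep round with it (a few degrees, no more). Then use the red-handled wrench to turn the nut on until the ring stands 60 degrees (two ticks) clockwise of the white tick it started at. Take the wrench off without jamming it or loosening the nut and lay it back flat on the blue mat, leaving the other things on the bench where they are.

Things in the scene. Friction and masses are not known exactly. Their poses are not given: they have to be found in the camera images.
- manifold: Dark steel air manifold block, 85 x 85 x 40 mm high, bolted down. Origin: centre of its underside, on the vertical nut axis; z up. Its x axis points along the long white tick on its top face; 11 short yellow ticks follow every 30 degrees, 26 to 33 mm from the axis. A copper pipe leaves its +x side.
- ring_top (a point): Flat aluminium ring under the nut, 48 mm across, 4 mm thick; this point: centre of its top, 50 mm above the bench. x axis: along its red line, which starts at the white tick. It turns (at 0.5 N m) clockwise with the nut once the nut bears on it, never before, and stays where left, so its angle from the manifold's x is the turn past bearing.
- nut_hex (a point): Brass nut on a fixed vertical axis (no rise), this point half-way up its hexagon: 30 mm across flats (top 6 mm tapering to 26.4), 64 to 90 mm above the bench, x axis square to a flat. Round skirt below, 25 mm across. A 13 mm nozzle tube stands out to 112 mm above the bench. Starts loose, a hidden 31 to 63 degrees short of bearing; runs free at 0.06 N m. Clockwise from above tightens.
- wrench_grip (a point): Centre, half-way up, of the red handle of the loose open-ended wrench (about 0.4 kg; its jaw is smooth oiled steel). The handle is 18 mm wide (y), 26 mm high (z), from 60 mm behind to 50 mm ahead of this point along x. x points from handle to jaw. It starts lying on the blue mat, this point 16 mm above the bench.
- wrench_jaw (a point): Centre of the wrench's steel jaw, 105 mm ahead of wrench_grip along x, same height: 10 mm thick (z), 31.4 mm wide inside (y), prongs 9 mm thick reaching 17 mm ahead of this point, back wall 19.5 mm behind it, front open. It goes over the hexagon, flats between the prongs, from above (tube passing through) or from the side, with about 5 degrees of play either way.
- mat: Blue mat fixed on the bench, 180 mm (x) x 250 mm (y), 3 mm thick; origin at the centre of its underside.
- tray: Open aluminium tray fixed on the bench, 170 x 220 x 16 mm high; a bystander. It and the mat can be on either side.
- cast: Loose plaster jaw cast, 60 x 62 x 25 mm high, in the tray; a bystander. Origin: centre of its underside.
- tape: Loose roll of tape, 90 mm across, 45 mm high; a bystander. Origin: centre of its underside.
- pot: Loose amber glass pot with a white lid, 60 mm across, 57 mm high; a bystander. Origin: centre of its underside.
Things that resemble listed ones, but are neither listed nor needed, are in the scene too. What is shaped like the manifold but pink or purple is not meant.

How it is judged:
On the way, in this order (a step that is already met when the one before it is completed fails the run):
1. finger-tight: with the fingers on the nut and not the wrench, the ring has been brought to creep 1 to 10 degrees (angle between the x axis of ring_top and the x axis of manifold, either way round between 0.0175 and 0.175 rad and contact force between wrench and manifold below 0.5 N and contact force between the fingers and manifold above 0.5 N), for 0.1 s.
2. the wrench, on the nut, has turned it until the ring stands at least 51 degrees from the white tick (angle between the x axis of ring_top and the x axis of manifold, either way round above 0.89 rad and contact force between wrench and manifold above 2 N), for 0.05 s.
At the end, for the whole second after the job is handed in: The ring stands 60 degrees (within 9) clockwise of the white tick, the nut has not been backed off it, and the wrench lies still and flat on the blue mat with the middle of its handle over the mat (angle between the x axis of ring_top and the x axis of manifold, either way round between 0.89 and 1.204 rad and angle between the x axis of nut_hex and the x axis of ring_top, either way round below 0.3 rad and x of wrench_grip in the frame of mat between -0.09 and 0.09 m and y of wrench_grip in the frame of mat between -0.125 and 0.125 m and height (world z) of wrench_grip below 0.023 m and angle between wrench_grip's own z axis and vertical below 0.2 rad and linear speed of wrench below 0.02 m/s); the robot touches nothing.
It fails at once if ring forced on from 12 to 49 degrees with the fingers on the nut or manifold, in place of the wrench (angle between the x axis of ring_top and the x axis of manifold, either way round between 0.21 and 0.85 rad and contact force between the fingers and manifold above 1 N).
It fails at once if nut over-tightened, more than 71 degrees (angle between the x axis of ring_top and the x axis of manifold, either way round above 1.24 rad).
It fails at once if a bystander (cast, tape or pot) moved by more than 15 mm (distance of any of cast, tape, pot from where it was at the start of the episode above 0.015 m).
It fails at once if wrench jammed hard against the nut or manifold (contact over 220 N, more than twice what the turn needs) (contact force between wrench and manifold above 220 N).
It also fails if it takes over 72 s, if anything falls off the work surface, if the arm or the gripper's body presses on something with over 40 N, if the wrist force passes 120 N, or if a joint passes its speed limit or range.

## Working session

There is one attempt and no reset: what is moved stays moved. The work goes in short steps, Python scripts to look and compute and a tool call to move; the robot and the scene stay as the last step left them, time stands still between calls to the robot, and variables do not carry over. Pictures are saved under pics/ and viewed, at most 10 in all, crops included, and the job is handed in when it is done.

Besides the shell and the picture viewer there is one more tool, called after "Emit:" by a JSON object that holds its "name" and its "arguments". arm_command: Moves the arm, as the interface text tells. Its arguments: {"type":"object","properties":{"deltas":{"type":"array"},"claw":{"type":"number"},"grip_force":{"type":"number"}},"required":["deltas"]}

```bash
mkdir -p pics; ls; cat > h.py <<'E'
import numpy as np, cv2
from cell import manip
def save(p,n): cv2.imwrite('pics/'+n+'.png',p['pixels'][:,:,::-1])
def ray(p,uv):
    K=np.array(p['K']); d=np.linalg.inv(K)@[uv[0],uv[1],1.]
    return np.array(p['orientation'])@np.array([d[0],-d[1],-d[2]])
def at_z(p,uv,z):
    r=ray(p,uv); e=np.array(p['eye']); return e+r*(z-e[2])/r[2]
def proj(p,X):
    c=np.array(p['orientation']).T@(np.array(X)-p['eye']); q=np.array(p['K'])@[c[0],-c[1],-c[2]]; return q[:2]/q[2]
E
python3 - <<'E'
from h import *
s=manip.read_state(); print(s, manip.grip_point_offset)
H={'manifold':0,'ring_top':.05,'nut_hex':.077,'wrench_grip':.016,'wrench_jaw':.016,'mat':0,'tape':0,'pot':0,'cast':0}
for n in('scene','side','wrist'):
    p=manip.capture(n); save(p,n); print(n,[k for k in p], p['eye'])
    for t,z in H.items():
        try:
            for r in manip.spot_point(p,t)[:4]: print(t,np.round(r['p'],2),np.round(r['location']),at_z(p,r['location'],z).round(3))
        except Exception as e: print(t,e)
E
```

```text
pics
{'t': 0.0, 'joint_pos': array([-1.24008733e+00,  2.21267000e-01,  1.52760090e+00,  1.83830255e-05,
        1.39467685e+00, -1.26110734e-01]), 'joint_velocities': array([ 0.00106712, -0.00106765,  0.0004343 ,  0.00084696,  0.00023545,
        0.0004877 ]), 'tau': array([-3.61021612e-04, -4.94621408e+01, -3.87373173e+01,  6.98340917e-02,
        5.72683581e-02, -1.44091273e-04]), 'tool_pos': array([ 0.27548114, -0.56033136,  0.22141733]), 'eef_rot': array([[ 8.97461349e-01,  4.41092673e-01, -6.16754355e-04],
       [ 4.41093026e-01, -8.97459476e-01,  1.85219342e-03],
       [ 2.63476907e-04, -1.93431805e-03, -9.99998094e-01]]), 'wrist_force': array([ 0.7048847 ,  0.38231598, -0.74180105]), 'wrist_torque': array([ 0.02711018, -0.04736824, -0.01533041]), 'gripper_force': 0.0, 'grip_width': 0.9974929697016316} 0.0187
scene ['pixels', 'depth', 'K', 'eye', 'orientation', 'shot'] [1.47877637 0.11774091 1.1978328 ]
manifold 0.92 [475. 297.] [0.63  0.459 0.   ]
manifold 0.81 [311. 264.] [0.573 0.015 0.   ]
manifold 0.73 [139. 280.] [ 0.686 -0.438  0.   ]
ring_top 0.81 [136. 271.] [ 0.691 
[... 874 characters left out ...]
017 0.05 ]
ring_top 0.77 [154. 393.] [0.639 0.468 0.05 ]
ring_top 0.71 [337. 166.] [ 0.693 -0.439  0.05 ]
nut_hex 0.73 [155. 382.] [0.63  0.468 0.077]
nut_hex 0.72 [314. 240.] [0.574 0.02  0.077]
nut_hex 0.47 [342. 161.] [ 0.674 -0.421  0.077]
wrench_grip 0.56 [315. 354.] [0.463 0.271 0.016]
wrench_jaw 0.71 [376. 360.] [0.363 0.243 0.016]
wrench_jaw 0.46 [316. 252.] [ 0.588 -0.028  0.016]
mat 0.93 [317. 369.] [0.453 0.286 0.   ]
tape 0.86 [226. 288.] [0.718 0.154 0.   ]
pot 0.57 [197. 344.] [0.677 0.317 0.   ]
cast 0.76 [394. 216.] [ 0.474 -0.294  0.   ]
cast 0.6 [200. 345.] [0.671 0.316 0.   ]
wrist ['pixels', 'depth', 'K', 'eye', 'orientation', 'shot'] [ 0.33672806 -0.5305801   0.3830469 ]
```

View pics/scene.png

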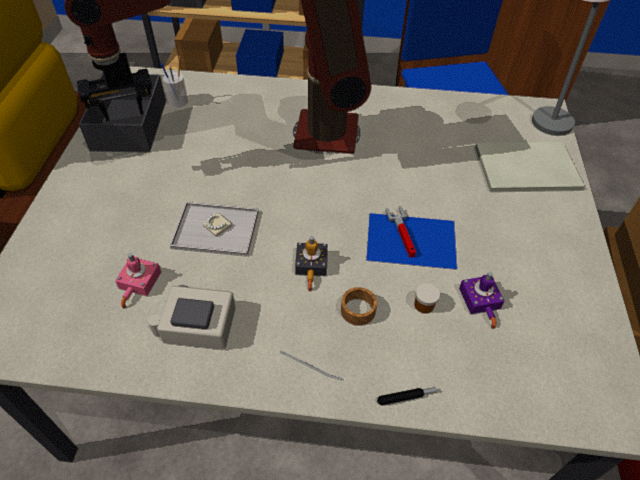

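```bash
python3 - <<'E'
import cv2,numpy as np
a=cv2.imread('pics/scene.png');b=cv2.imread('pics/side.png')
r=lambda i,x,y,w,h:cv2.resize(i[y:y+h,x:x+w],(400,300),interpolation=cv2.INTER_CUBIC)
cv2.imwrite('pics/crop.png',np.vstack([np.hstack([r(a,250,205,120,90),r(b,255,205,120,90)]),np.hstack([r(a,345,185,120,90),r(b,250,300,160,120)])]))
E
```

```text
(no output)
```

View pics/crop.png

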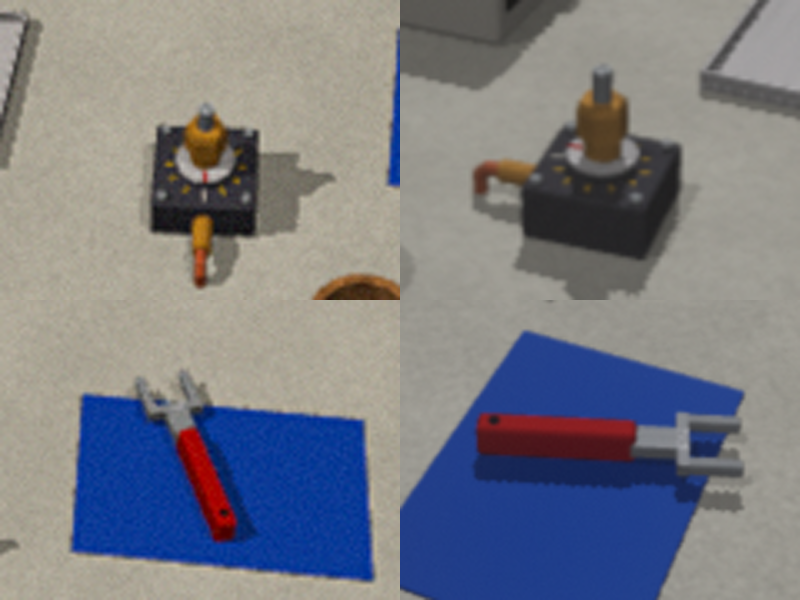

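The candidates are pink (139,280), dark steel (311,264) and purple (475,297). The dark one at (311,264) is the manifold: it's steel-coloured with a white tick and copper pipe, and the crop confirms this. Its red line points at the white tick, towards +x. The wrench at (407,235) lies on the mat with its jaw towards the robot. I'm moving over the nut now.

Emit:
{"name": "arm_command", "arguments": {"deltas": [[3.75,-2.74,0,0],[3.75,-2.74,0,0],[3.75,-2.74,0,0],[3.75,-2.74,0,0],[3.75,-2.74,0,0],[3.75,-2.74,0,0],[3.75,-2.74,0,0],[3.75,-2.74,0,0],[3.75,-2.74,0,0],[3.75,-2.74,0,0]]}}

```text
t: 2.5
tool_pos: [0.492, -0.1479, 0.2229]
eef_rot: [[0.898, 0.441, 0.001], [0.441, -0.898, -0.0], [0.001, 0.001, -1.0]]
wrist_force: [1.0, -0.8, -0.1]
grip_width: 1.001
gripper_force: 0.0
```

Emit:
{"name": "arm_command", "arguments": {"deltas": [[3.75,-2.74,0,0],[3.75,-2.74,0,0],[3.75,-2.74,0,0],[3.75,-2.74,0,0],[0,0,0,-8.5],[0,0,0,-8.5],[0,0,0,-8.5],[0,0,0,-8.5],[0,0,0,-8.5],[0,0,0,-8.5]]}}

```text
t: 3.5
tool_pos: [0.5777, 0.015, 0.2226]
eef_rot: [[0.216, 0.976, 0.0], [0.976, -0.216, -0.0], [-0.0, 0.0, -1.0]]
wrist_force: [-0.0, 0.4, -0.5]
grip_width: 1.003
gripper_force: 0.0
```

Emit:
{"name": "arm_command", "arguments": {"deltas": [[0,0,0,-8.5],[0,0,0,-8.5],[0,0,0,0],[0,0,0,0]]}}

```text
t: 3.9
tool_pos: [0.5776, 0.0149, 0.2226]
eef_rot: [[-0.069, 0.998, 0.0], [0.998, 0.069, 0.0], [0.0, 0.0, -1.0]]
wrist_force: [0.4, -0.2, 0.4]
grip_width: 1.003
gripper_force: 0.0
```

```bash
cat >> h.py <<'E'
def st():
    s=manip.read_state(); R=s['eef_rot']
    print('t',round(s['t'],2),'tcp',s['tool_pos'].round(4),'ang',np.degrees(np.arctan2(R[1,0],R[0,0])).round(1),'j6',np.degrees(s['joint_pos'][5]).round(1),'F',s['wrist_force'].round(1),'T',s['wrist_torque'].round(2),'w',round(s['grip_width'],3),'gf',np.round(s['gripper_force'],1)); return s
def spots(p,H):
    for t,z in H.items():
        for r in manip.spot_point(p,t)[:2]: print(t,np.round(r['p'],2),np.round(r['location'],1),at_z(p,r['location'],z).round(4))
E
python3 - <<'E'
from h import *
st(); p=manip.capture('wrist'); save(p,'w1'); spots(p,{'ring_top':.05,'nut_hex':.077,'manifold':0}); print(p['eye'],p['orientation'])
d=p['depth']; e=p['eye']
# points in world, top of hex & tube
v,u=np.mgrid[0:480,0:640]; K=p['K']
c=np.stack([(u-K[0,2])/K[0,0]*d,-(v-K[1,2])/K[1,1]*d,-d],-1)
W=c@np.array(p['orientation']).T+e
np.save('W.npy',W)
for lo,hi in((.087,.093),(.108,.116),(.047,.053),(.037,.043)):
    m=(W[...,2]>lo)&(W[...,2]<hi)&(d>0)&(abs(W[...,0]-.577)<.06)&(abs(W[...,1]-.016)<.06)
    if m.sum(): q=W[m]; print(lo,m.sum(),q.mean(0).round(4),q.min(0).round(4),q.max(0).round(4))
E
```

```text
t 3.9 tcp [0.5776 0.0149 0.2226] ang 93.9 j6 -10.3 F [ 0.4 -0.2  0.4] T [-0.02 -0.1  -0.  ] w 1.003 gf 0.0
ring_top 0.64 [315.2 221.9] [0.5694 0.0145 0.05  ]
nut_hex 0.64 [316.4 226.8] [0.5709 0.0162 0.077 ]
manifold 0.94 [314.8 213.4] [0.5681 0.0128 0.    ]
[0.57219128 0.08356973 0.38307777] [[ 9.97741022e-01 -6.51544112e-02 -1.63632259e-02]
 [ 6.71751036e-02  9.65481996e-01  2.51658541e-01]
 [-5.98264011e-04 -2.52189251e-01  9.67677748e-01]]
0.087 672 [0.5697 0.0189 0.0887] [0.5556 0.0016 0.087 ] [0.5837 0.0318 0.0927]
0.108 254 [0.5695 0.0168 0.1102] [0.5632 0.0103 0.1081] [0.5756 0.023  0.1121]
0.047 866 [0.5702 0.0252 0.0483] [ 0.5461 -0.0042  0.047 ] [0.5929 0.0405 0.0503]
0.037 5646 [0.5695 0.0194 0.0384] [ 0.5252 -0.0276  0.037 ] [0.614  0.0614 0.043 ]
```

View pics/w1.png

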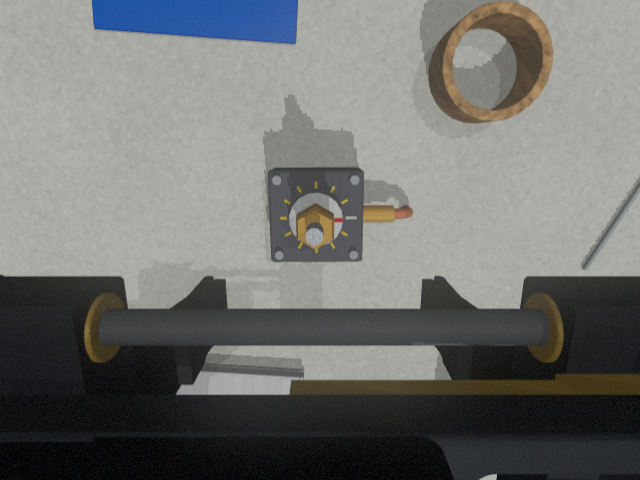

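The dark manifold is at (316,215) with its red line and white tick pointing right (world +x). The nut sits at (315,225). Depth puts the axis at (0.570, 0.017). Next is the hexagon's orientation.

```bash
python3 - <<'E'
from h import *
p=manip.capture('wrist')
# hexagon silhouette fit: project hex prism edges, compare with brass mask
hsv=cv2.cvtColor(p['pixels'],cv2.COLOR_RGB2HSV)
W=np.load('W.npy'); ax=np.array([.5697,.0168])
r=np.hypot(W[...,0]-ax[0],W[...,1]-ax[1])
m=(W[...,2]>.0865)&(W[...,2]<.0935)&(r<.018)
q=W[m][:,:2]-ax
from scipy.spatial import ConvexHull
best=[]
for ox in np.arange(-.002,.0021,.0005):
 for oy in np.arange(-.002,.0021,.0005):
  for a in range(0,60,2):
   th=np.radians(a+60*np.arange(6)); n=np.stack([np.cos(th),np.sin(th)])
   e=((q-[ox,oy])@n).max(0); best.append((np.abs(e-.0134).sum(),a,ox,oy))
best.sort(); print(best[:6])
# silhouette of the hex via hex prism rendering vs colour mask
M=(hsv[...,0]>10)&(hsv[...,0]<28)&(hsv[...,1]>120)&(hsv[...,2]>60)&(r<.06)
x0,x1,y0,y1=285,345,190,262; Mc=M.copy(); Mc[:y0]=0;Mc[y1:]=0;Mc[:,:x0]=0;Mc[:,x1:]=0
lab=cv2.connectedComponentsWithStats(Mc.astype(np.uint8)); i=1+lab[2][1:,4].argmax(); Mc=lab[1]==i; print(lab[2][i])
res=[]
for ox in np.arange(-.003,.0031,.001):
 for oy in np.arange(-.003,.0031,.001):
  for a in range(0,60,2):
   th=np.radians(a+30+60*np.arange(6)); P=[]
   for z,R in((.064,.015),(.084,.015),(.09,.0132)):
     for t in th: P.append(proj(p,[ax[0]+ox+R/np.cos(np.pi/6)*np.cos(t),ax[1]+oy+R/np.cos(np.pi/6)*np.sin(t),z]))
   h=cv2.convexHull((np.array(P)*16).round().astype(np.int32)); im=np.zeros((480,640),np.uint8); cv2.fillConvexPoly(im,h,1,shift=4)
   q=[proj(p,[ax[0]+ox,ax[1]+oy,z]) for z in(.09,.112)]
   cv2.line(im,tuple(int(v) for v in q[0]),tuple(int(v) for v in q[1]),0,16)
   Mm=Mc.copy().astype(np.uint8); cv2.line(Mm,tuple(int(v) for v in q[0]),tuple(int(v) for v in q[1]),0,16)
   res.append(((im!=Mm).sum(),a,round(ox,4),round(oy,4)))
res.sort(); print(res[:8])
c=cv2.resize(p['pixels'][175:265,265:385],(800,600),interpolation=cv2.INTER_CUBIC); cv2.imwrite('pics/c2.png',c[:,:,::-1])
E
```

```text
[(np.float64(0.0024759648493254786), 4, np.float64(0.0), np.float64(0.0)), (np.float64(0.0024759648493254786), 4, np.float64(0.0), np.float64(0.0005)), (np.float64(0.00268982774876682), 4, np.float64(-0.0005), np.float64(0.0)), (np.float64(0.0027529582492553106), 4, np.float64(-0.0005), np.float64(0.0005)), (np.float64(0.003071447053235742), 2, np.float64(0.0), np.float64(0.0005)), (np.float64(0.0030714470532357437), 2, np.float64(0.0), np.float64(0.0))]
[297 208  37  45 712]
[(np.int64(439), 2, np.float64(0.0), np.float64(-0.001)), (np.int64(439), 8, np.float64(0.0), np.float64(-0.001)), (np.int64(439), 12, np.float64(0.0), np.float64(-0.001)), (np.int64(442), 8, np.float64(0.0), np.float64(-0.002)), (np.int64(442), 16, np.float64(0.0), np.float64(-0.001)), (np.int64(443), 2, np.float64(0.0), np.float64(-0.002)), (np.int64(443), 12, np.float64(0.0), np.float64(-0.003)), (np.int64(445), 10, np.float64(0.0), np.float64(-0.003))]
```

View pics/c2.png

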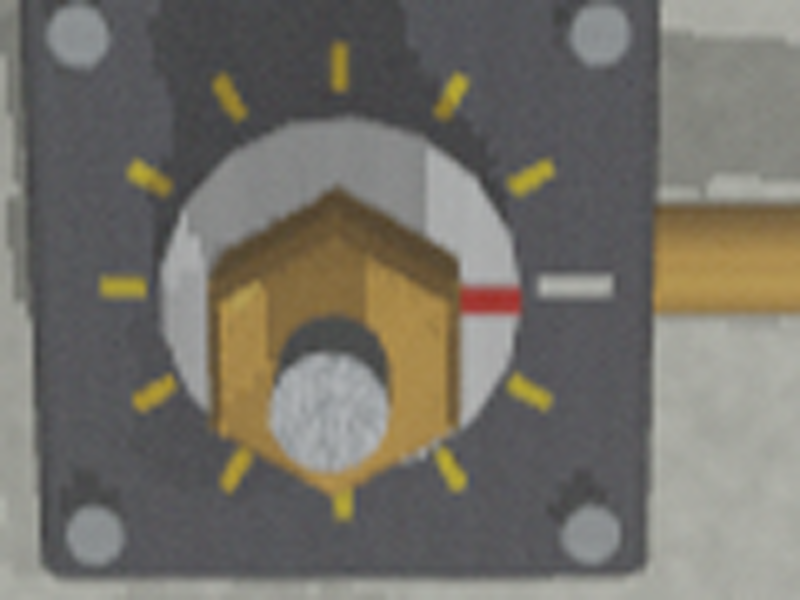

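The hexagon has flats facing left and right of the image (flat normal about 4° in world). Tool y is at 3.9°, so it's already aligned.

Emit:
{"name": "arm_command", "arguments": {"deltas": [[0.24,-0.78,0,0],[0,0,4,0],[0,0,4,0],[0,0,4,0],[0,0,3,0],[0,0,1.5,0],[0,0,0,0],[0,0,0,0]]}}

```text
t: 4.95
tool_pos: [0.5705, 0.0167, 0.0588]
eef_rot: [[-0.073, 0.997, 0.002], [0.997, 0.073, -0.0], [-0.0, 0.002, -1.0]]
wrist_force: [0.1, -0.1, 0.3]
grip_width: 0.998
gripper_force: 0.0
```

Emit:
{"name": "arm_command", "arguments": {"deltas": [[0,0,0,0],[0,0,0,0],[0,0,0,0],[0,0,0,0],[0,0,0,0],[0,0,0,0],[0,0,0,0],[0,0,0,0]], "claw": 0, "grip_force": 35}}

```text
t: 5.75
tool_pos: [0.5698, 0.0167, 0.0575]
eef_rot: [[-0.073, 0.997, 0.0], [0.997, 0.073, 0.0], [0.0, 0.0, -1.0]]
wrist_force: [5.9, 0.5, 1.1]
grip_width: 0.356
gripper_force: 4.0
```

```bash
python3 -c "
from h import *
st()"
```

```text
t 5.75 tcp [0.5698 0.0167 0.0575] ang 94.2 j6 -10.4 F [5.9 0.5 1.1] T [ 0.12 -1.4   0.01] w 0.356 gf 4.0
```

Emit:
{"name": "arm_command", "arguments": {"deltas": [[0,0,0,0],[0,0,0,0],[0,0,0,4],[0,0,0,5],[0,0,0,5],[0,0,0,5],[0,0,0,5],[0,0,0,4],[0,0,0,0],[0,0,0,0]]}}

```text
t: 6.75
tool_pos: [0.5707, 0.0168, 0.0577]
eef_rot: [[0.404, 0.915, 0.002], [0.915, -0.404, 0.0], [0.001, 0.002, -1.0]]
wrist_force: [5.9, -0.2, -3.3]
grip_width: 0.338
gripper_force: 35.0
```

```bash
python3 -c "
from h import *
st()"
```

```text
t 6.75 tcp [0.5707 0.0168 0.0577] ang 66.2 j6 17.6 F [ 5.9 -0.2 -3.3] T [ 0.1  -0.89 -0.07] w 0.338 gf 35.0
```

Emit:
{"name": "arm_command", "arguments": {"deltas": [[0,0,0,2.5],[0,0,0,2.5],[0,0,0,0]]}}

```text
t: 7.05
tool_pos: [0.5707, 0.0168, 0.0577]
eef_rot: [[0.483, 0.875, 0.002], [0.875, -0.483, 0.0], [0.001, 0.002, -1.0]]
wrist_force: [5.5, -0.2, -3.0]
grip_width: 0.341
gripper_force: 35.0
```

```bash
python3 -c "
from h import *
st()"
```

```text
t 7.05 tcp [0.5707 0.0168 0.0577] ang 61.1 j6 22.7 F [ 5.5 -0.2 -3. ] T [ 0.1  -0.93 -0.03] w 0.341 gf 35.0
```

Emit:
{"name": "arm_command", "arguments": {"deltas": [[0,0,0,2.5],[0,0,0,2.5],[0,0,0,0]]}}

```text
t: 7.35
tool_pos: [0.5708, 0.0168, 0.0577]
eef_rot: [[0.558, 0.83, 0.002], [0.83, -0.558, 0.0], [0.001, 0.002, -1.0]]
wrist_force: [4.8, 0.1, -3.5]
grip_width: 0.342
gripper_force: 35.0
```

```bash
python3 -c "
from h import *
st()"
```

```text
t 7.35 tcp [0.5708 0.0168 0.0577] ang 56.1 j6 27.7 F [ 4.8  0.1 -3.5] T [ 0.12 -0.89 -0.02] w 0.342 gf 35.0
```

Emit:
{"name": "arm_command", "arguments": {"deltas": [[0,0,0,2.5],[0,0,0,2.5],[0,0,0,0]]}}

```text
t: 7.65
tool_pos: [0.5708, 0.0167, 0.0577]
eef_rot: [[0.628, 0.778, 0.002], [0.778, -0.628, 0.0], [0.002, 0.002, -1.0]]
wrist_force: [5.2, -0.4, -4.9]
grip_width: 0.338
gripper_force: 35.0
```

```bash
python3 -c "
from h import *
st()"
```

```text
t 7.65 tcp [0.5708 0.0167 0.0577] ang 51.1 j6 32.7 F [ 5.2 -0.4 -4.9] T [ 0.12 -1.03 -0.08] w 0.338 gf 35.0
```

Emit:
{"name": "arm_command", "arguments": {"deltas": [[0,0,0,2.5],[0,0,0,2.5],[0,0,0,0]]}}

```text
t: 7.95
tool_pos: [0.5709, 0.0167, 0.0577]
eef_rot: [[0.693, 0.72, 0.003], [0.72, -0.693, -0.0], [0.002, 0.002, -1.0]]
wrist_force: [5.5, 0.1, -4.8]
grip_width: 0.342
gripper_force: 35.0
```

```bash
python3 -c "
from h import *
st()"
```

```text
t 7.95 tcp [0.5709 0.0167 0.0577] ang 46.1 j6 37.7 F [ 5.5  0.1 -4.8] T [ 0.13 -0.94 -0.06] w 0.342 gf 35.0
```

Emit:
{"name": "arm_command", "arguments": {"deltas": [[0,0,0,2.5],[0,0,0,2.5],[0,0,0,0]]}}

```text
t: 8.25
tool_pos: [0.5709, 0.0167, 0.0577]
eef_rot: [[0.754, 0.657, 0.003], [0.657, -0.754, -0.0], [0.002, 0.002, -1.0]]
wrist_force: [6.2, -0.2, -4.1]
grip_width: 0.34
gripper_force: 35.0
```

```bash
python3 -c "
from h import *
st()"
```

```text
t 8.25 tcp [0.5709 0.0167 0.0577] ang 41.1 j6 42.7 F [ 6.2 -0.2 -4.1] T [ 0.04 -1.03 -0.05] w 0.34 gf 35.0
```

Emit:
{"name": "arm_command", "arguments": {"deltas": [[0,0,0,2.5],[0,0,0,2.5],[0,0,0,0]]}}

```text
t: 8.55
tool_pos: [0.571, 0.0166, 0.0577]
eef_rot: [[0.808, 0.59, 0.003], [0.59, -0.808, -0.0], [0.002, 0.002, -1.0]]
wrist_force: [6.3, 1.1, -4.7]
grip_width: 0.339
gripper_force: 35.0
```

```bash
python3 -c "
from h import *
st();p=manip.capture('wrist');save(p,'w3');c=cv2.resize(p['pixels'][175:265,255:375],(800,600),interpolation=cv2.INTER_CUBIC); cv2.imwrite('pics/c3.png',c[:,:,::-1])"
```

```text
t 8.55 tcp [0.571  0.0166 0.0577] ang 36.1 j6 47.6 F [ 6.3  1.1 -4.7] T [ 0.13 -1.05  0.32] w 0.339 gf 35.0
```

Emit:
{"name": "arm_command", "arguments": {"deltas": [[0,0,0,1.5],[0,0,0,1.5],[0,0,0,0]]}}

```text
t: 8.9
tool_pos: [0.571, 0.0166, 0.0577]
eef_rot: [[0.837, 0.547, 0.003], [0.547, -0.837, -0.0], [0.002, 0.002, -1.0]]
wrist_force: [6.2, -0.7, -4.2]
grip_width: 0.341
gripper_force: 35.0
```

```bash
python3 - <<'E'
from h import *
st();p=manip.capture('scene')
c=cv2.resize(p['pixels'][230:275,282:342],(800,600),interpolation=cv2.INTER_CUBIC); cv2.imwrite('pics/c4.png',c[:,:,::-1])
ax=np.array([.5697,.0168])
print([proj(p,[ax[0]+r,ax[1],.05]).round(1) for r in(.016,.024)])
q=manip.capture('wrist'); save(q,'w4')
for n,P in(('scene',p),('wrist',q)):
    h=cv2.cvtColor(P['pixels'],cv2.COLOR_RGB2HSV)
    m=((h[...,0]<8)|(h[...,0]>172))&(h[...,1]>120)&(h[...,2]>60)
    for v,u in zip(*np.nonzero(m)):
        X=at_z(P,[u,v],.05)[:2]-ax
        if np.hypot(*X)<.026: print(n,u,v,X.round(4),np.degrees(np.arctan2(X[1],X[0])).round(1),h[v,u])
E
```

```text
t 8.9 tcp [0.571  0.0166 0.0577] ang 33.2 j6 50.6 F [ 6.2 -0.7 -4.2] T [ 0.06 -1.04  0.38] w 0.341 gf 35.0
[array([311.1, 256.2]), array([310.8, 258.5])]
scene 310 257 [ 0.0192 -0.0026] -7.8 [  1 179 121]
scene 310 258 [ 0.0226 -0.0022] -5.6 [  2 182 118]
scene 310 259 [ 0.0259 -0.0018] -4.0 [  4 133  96]
wrist 350 253 [0.0235 0.0007] 1.7 [  2 149 151]
wrist 351 253 [0.0237 0.0003] 0.8 [  1 165 147]
wrist 352 253 [ 0.024 -0.   ] -0.1 [  2 136 139]
wrist 350 254 [0.0231 0.0004] 1.1 [  0 169 154]
wrist 351 254 [0.0233 0.0001] 0.2 [  1 173 153]
wrist 352 254 [ 0.0236 -0.0003] -0.7 [  1 171 152]
wrist 353 254 [ 0.0238 -0.0007] -1.6 [  1 144 145]
wrist 349 255 [0.0224 0.0006] 1.4 [  2 175 153]
wrist 350 255 [0.0227 0.0002] 0.5 [  1 172 153]
wrist 351 255 [ 0.0229 -0.0002] -0.5 [  1 173 153]
wrist 352 255 [ 0.0232 -0.0006] -1.4 [  1 173 153]
wrist 353 255 [ 0.0234 -0.0009] -2.3 [  2 172 154]
wrist 354 255 [ 0.0237 -0.0013] -3.2 [  0 162 148]
wrist 355 255 [ 0.0239 -0.0017] -4.1 [  0 131 140]
wrist 348 256 [0.0218 0.0007] 1.8 [  1 169 146]
wrist 349 256 [0.0221 0.0003] 0.8 [  1 174 152]
wri
[... 5221 characters left out ...]
268 [0.0153 0.0002] 0.6 [  2 152 156]
wrist 342 268 [ 0.0156 -0.0002] -0.8 [  2 179 154]
wrist 343 268 [ 0.0158 -0.0006] -2.2 [  0 178 152]
wrist 344 268 [ 0.0161 -0.001 ] -3.5 [  1 173 153]
wrist 345 268 [ 0.0163 -0.0014] -4.8 [  2 173 153]
wrist 346 268 [ 0.0166 -0.0017] -6.0 [  2 182 150]
wrist 347 268 [ 0.0168 -0.0021] -7.2 [  1 162 153]
wrist 343 269 [ 0.0154 -0.0009] -3.2 [  1 175 153]
wrist 344 269 [ 0.0157 -0.0013] -4.6 [  1 175 153]
wrist 345 269 [ 0.0159 -0.0016] -5.9 [  1 182 153]
wrist 346 269 [ 0.0162 -0.002 ] -7.1 [  0 162 154]
wrist 344 270 [ 0.0153 -0.0015] -5.7 [  1 152 154]
wrist 345 270 [ 0.0155 -0.0019] -7.0 [  1 170 153]
wrist 346 270 [ 0.0158 -0.0023] -8.2 [  1 132 156]
```

```bash
cat >> h.py <<'E'
AX=np.array([.5697,.0168])
def ringang(P):
    h=cv2.cvtColor(P['pixels'],cv2.COLOR_RGB2HSV)
    v,u=np.mgrid[0:480,0:640]
    K=np.array(P['K']); d=np.stack([(u-K[0,2])/K[0,0],-(v-K[1,2])/K[1,1],-np.ones(u.shape)],-1)@np.array(P['orientation']).T
    def X(z): return (np.array(P['eye'])+d*((z-P['eye'][2])/d[...,2])[...,None])[...,:2]-AX
    def fit(m,X,lbl,filt=None):
        q=X[m]
        if len(q)<6: print(lbl,'few',len(q)); return
        c=q.mean(0); w=np.linalg.svd(q-c)[2][0]; w=w*np.sign(w@c)
        print(lbl,len(q),'pca',np.degrees(np.arctan2(w[1],w[0])).round(1),'centre',c.round(4),'polar',np.degrees(np.arctan2(c[1],c[0])).round(1))
    A=X(.05); r=np.hypot(A[...,0],A[...,1])
    fit(((h[...,0]<8)|(h[...,0]>172))&(h[...,1]>120)&(h[...,2]>60)&(r<.0265)&(r>.010),A,'red')
    B=X(.04); r=np.hypot(B[...,0],B[...,1])
    fit((h[...,1]<60)&(h[...,2]>130)&(r<.0345)&(r>.0258)&(abs(B[...,1])<.004)&(B[...,0]>0),B,'white')
    Y=(h[...,0]>20)&(h[...,0]<35)&(h[...,1]>120)&(h[...,2]>90)&(r<.035)&(r>.025)
    n,l,s,c=cv2.connectedComponentsWithStats(Y.astype(np.uint8))
    for i in range(1,n):
        if s[i,4]>15: fit(l==i,B,'y')
E
python3 -c "
from h import *
ringang(manip.capture('wrist'))"
```

```text
red 135 pca -1.2 centre [ 0.0197 -0.0007] polar -2.1
white 92 pca 5.0 centre [0.0304 0.0019] polar 3.5
y 61 pca 34.9 centre [0.0246 0.016 ] polar 33.1
y 58 pca 62.9 centre [0.0132 0.026 ] polar 63.1
y 55 pca -25.3 centre [ 0.0268 -0.0131] polar -26.1
y 59 pca 91.9 centre [-0.0017  0.0288] polar 93.4
y 39 pca -52.7 centre [ 0.0172 -0.0252] polar -55.6
y 31 pca 127.1 centre [-0.0167  0.0251] polar 123.7
```

Ring creep is about 5.5° (red line −1.5°, tick +4°), so it's finger-tight. The flat normal is at about 3.2° mod 60. Releasing and going to the wrench.

Emit:
{"name": "arm_command", "arguments": {"deltas": [[0,0,0,0],[0,0,0,0],[0,0,0,0],[0,0,0,0],[0,0,0,0],[0,0,0,0]], "claw": 8.7}}

```text
t: 9.65
tool_pos: [0.5696, 0.0168, 0.0575]
eef_rot: [[0.837, 0.547, -0.0], [0.547, -0.837, 0.0], [-0.0, -0.0, -1.0]]
wrist_force: [-0.3, 0.4, 0.0]
grip_width: 0.802
gripper_force: 0.0
```

Emit:
{"name": "arm_command", "arguments": {"deltas": [[0,0,-3,0],[0,0,-4,0],[0,0,-4,0],[0,0,-4,0],[0.6,-4,0,0],[0.6,-4,0,0],[0.6,-4,0,0],[0.6,-4,0,0],[0.6,-4,0,0],[0.6,-4,0,0]]}}

```text
t: 10.65
tool_pos: [0.4676, 0.2387, 0.2077]
eef_rot: [[0.837, 0.547, 0.0], [0.547, -0.837, 0.0], [0.0, 0.0, -1.0]]
wrist_force: [1.6, -0.5, 0.3]
grip_width: 1.0
gripper_force: 0.0
```

Emit:
{"name": "arm_command", "arguments": {"deltas": [[0.6,-3.7,0,0],[0,0,0,5.4],[0,0,0,5.4],[0,0,0,0],[0,0,0,0]]}}

```text
t: 11.15
tool_pos: [0.4532, 0.2715, 0.2075]
eef_rot: [[0.924, 0.383, -0.0], [0.383, -0.924, -0.0], [-0.0, -0.0, -1.0]]
wrist_force: [0.2, 0.6, 1.1]
grip_width: 0.999
gripper_force: 0.0
```

```bash
python3 - <<'E'
from h import *
st(); p=manip.capture('wrist'); save(p,'w5'); spots(p,{'wrench_grip':.016,'wrench_jaw':.016})
h=cv2.cvtColor(p['pixels'],cv2.COLOR_RGB2HSV)
m=(((h[...,0]<8)|(h[...,0]>172))&(h[...,1]>150)&(h[...,2]>60)).astype(np.uint8)
n,l,s,c=cv2.connectedComponentsWithStats(m); i=1+s[1:,4].argmax()
v,u=np.nonzero(l==i); K=p['K']; 
d=p['depth'][v,u]; C=np.stack([(u-K[0,2])/K[0,0]*d,-(v-K[1,2])/K[1,1]*d,-d],-1)@np.array(p['orientation']).T+p['eye']
print(s[i],np.median(C[:,2])); C=C[C[:,2]>.024]
print(len(C),C.min(0).round(4),C.max(0).round(4)); r=cv2.minAreaRect((C[:,:2]*1000).astype(np.float32)); print(r)
c=cv2.boxPoints(r); print(c)
# steel jaw points
E
```

```text
t 11.15 tcp [0.4532 0.2715 0.2075] ang 22.5 j6 89.9 F [0.2 0.6 1.1] T [-0.02  0.02  0.06] w 0.999 gf 0.0
wrench_grip 0.71 [327.5 208.3] [0.4617 0.2717 0.016 ]
[ 315  142   25  121 1912] 0.027068680006650747
1912 [0.4136 0.2509 0.0242] [0.5183 0.2985 0.368 ]
((466.489501953125, 274.6925964355469), (108.94513702392578, 15.691572189331055), 18.993762969970703)
[[412.42923 264.38226]
 [417.5363  249.54506]
 [520.5498  285.00293]
 [515.44275 299.84015]]
```

View pics/w5.png

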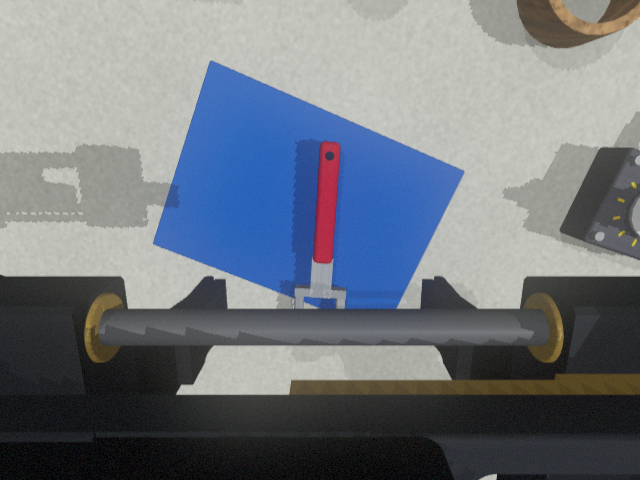

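The wrench is seen with its handle from (329,145) to (323,262) and its jaw at (322,300). The handle axis is at 19°, and its 109 mm length matches. I'm grasping 20 mm ahead of the grip point.

Emit:
{"name": "arm_command", "arguments": {"deltas": [[-1.14,0.06,0,0],[0,0,4.5,3.5],[0,0,4.5,0],[0,0,4.5,0],[0,0,3.5,0],[0,0,2,0],[0,0,1,0],[0,0,0,0],[0,0,0,0]]}}

```text
t: 12.2
tool_pos: [0.4437, 0.2669, 0.0087]
eef_rot: [[0.946, 0.324, 0.002], [0.324, -0.946, 0.001], [0.002, -0.0, -1.0]]
wrist_force: [-0.4, 0.4, 0.4]
grip_width: 1.002
gripper_force: 0.0
```

Emit:
{"name": "arm_command", "arguments": {"deltas": [[0,0,0,0],[0,0,0,0],[0,0,0,0],[0,0,0,0],[0,0,0,0],[0,0,0,0],[0,0,0,0],[0,0,0,0],[0,0,0,0],[0,0,0,0]], "claw": 0, "grip_force": 60}}

```text
t: 13.2
tool_pos: [0.443, 0.2666, 0.0075]
eef_rot: [[0.946, 0.323, -0.0], [0.323, -0.946, -0.0], [-0.0, 0.0, -1.0]]
wrist_force: [0.2, -1.2, -0.8]
grip_width: 0.203
gripper_force: 60.0
```

```bash
python3 -c "
from h import *
st()"
```

```text
t 13.2 tcp [0.443  0.2666 0.0075] ang 18.9 j6 93.4 F [ 0.2 -1.2 -0.8] T [-0.06 -0.06 -0.03] w 0.203 gf 60.0
```

Emit:
{"name": "arm_command", "arguments": {"deltas": [[0,0,-2,0],[0,0,-4,0],[0,0,-4,0],[0,0,-4.25,0],[1.74,3.66,0,0],[1.74,3.66,0,0],[1.74,3.66,0,0],[1.74,3.66,0,0],[1.74,3.66,0,0],[1.74,3.66,0,0]]}}

```text
t: 14.2
tool_pos: [0.6126, 0.0913, 0.1484]
eef_rot: [[0.946, 0.323, -0.003], [0.323, -0.946, 0.0], [-0.003, -0.001, -1.0]]
wrist_force: [-0.2, 1.0, -5.0]
grip_width: 0.201
gripper_force: 60.0
```

Emit:
{"name": "arm_command", "arguments": {"deltas": [[1.74,3.69,0,0],[0,0,0,-7.05],[0,0,0,-7.05],[0,0,0,0],[0,0,0,0],[0,0,0,0]]}}

```text
t: 14.8
tool_pos: [0.6407, 0.0637, 0.1495]
eef_rot: [[0.84, 0.543, -0.001], [0.543, -0.84, -0.0], [-0.001, -0.001, -1.0]]
wrist_force: [0.3, 0.5, -4.6]
grip_width: 0.203
gripper_force: 60.0
```

```bash
cat > look.py <<'E'
from h import *
import sys
st(); p=manip.capture('wrist'); save(p,sys.argv[1])
for n,q in(('wrist',p),('side',manip.capture('side')),('scene',manip.capture('scene'))):
    print(n)
    d=q['depth']; v,u=np.mgrid[0:480,0:640]; K=q['K']
    W=np.stack([(u-K[0,2])/K[0,0]*d,-(v-K[1,2])/K[1,1]*d,-d],-1)@np.array(q['orientation']).T+q['eye']
    for t in('wrench_jaw','wrench_grip'):
        for r in manip.spot_point(q,t)[:2]:
            print(t,np.round(r['p'],2),np.round(r['location'],1),[at_z(q,r['location'],float(z)).round(4) for z in sys.argv[2:]])
    save(q,sys.argv[1]+n)
    np.save('W_'+n+'.npy',W)
E
python3 look.py j1 .158 .08
```

```text
t 14.8 tcp [0.6407 0.0637 0.1495] ang 32.9 j6 55.8 F [ 0.3  0.5 -4.6] T [-0.04  0.02 -0.05] w 0.203 gf 60.0
wrist
wrench_grip 0.9 [325.  263.8] [array([0.6568, 0.0741, 0.158 ]), array([0.6357, 0.0602, 0.08  ])]
side
wrench_jaw 0.91 [315.5 208.4] [array([0.5675, 0.0242, 0.158 ]), array([ 0.6253, -0.1113,  0.08  ])]
wrench_grip 0.88 [262.6 207.6] [array([0.6686, 0.0635, 0.158 ]), array([ 0.7436, -0.0653,  0.08  ])]
scene
wrench_jaw 0.86 [309.2 223.7] [array([0.566 , 0.0089, 0.158 ]), array([0.4976, 0.0007, 0.08  ])]
wrench_grip 0.86 [328.3 253.9] [array([0.6576, 0.067 , 0.158 ]), array([0.596 , 0.0632, 0.08  ])]
wrench_grip 0.74 [311.9 245.5] [array([0.6364, 0.0242, 0.158 ]), array([0.5732, 0.0172, 0.08  ])]
```

View pics/j1.png

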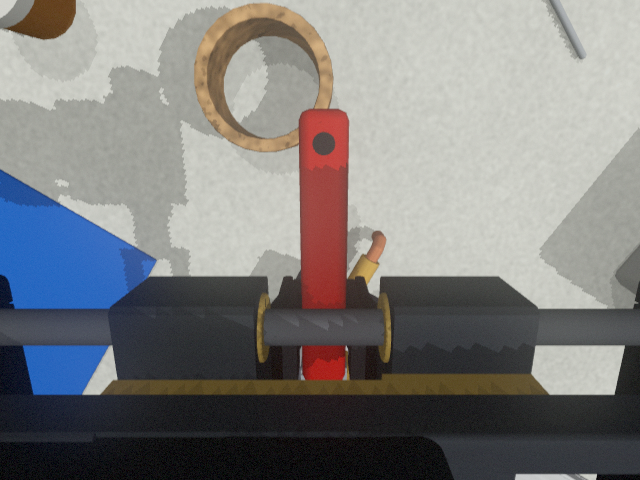

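The wrench is held along the tool x axis, with its handle running from (323,115) to (323,380). The jaw is hidden from the wrist camera, so I'll locate it with depth from the other cameras.

```bash
python3 - <<'E'
from h import *
s=manip.read_state();R=s['eef_rot'];t=s['tool_pos']
for n in('side','scene'):
    W=np.load('W_%s.npy'%n); L=(W-t)@R   # tool frame
    m=(L[...,0]<-.055)&(L[...,0]>-.115)&(abs(L[...,1])<.03)&(abs(L[...,2]+.0085)<.02)
    q=L[m]; print(n,m.sum(),(q.min(0)*1e3).round(1),(q.max(0)*1e3).round(1),(np.median(q,0)*1e3).round(1))
    for a in range(-112,-54,4):
        k=q[(q[:,0]*1e3>=a)&(q[:,0]*1e3<a+4)]
        if len(k): print(a,len(k),'y',(k[:,1].min()*1e3).round(1),(k[:,1].max()*1e3).round(1),'z top',(np.percentile(k[:,2],[5,50,95])*1e3).round(1))
    m=(L[...,0]>-.03)&(L[...,0]<.09)&(abs(L[...,1])<.02)&(abs(L[...,2]+.0085)<.03)
    q=L[m]; 
    for a in range(-30,90,15):
        k=q[(q[:,0]*1e3>=a)&(q[:,0]*1e3<a+15)]
        if len(k): print('h',a,len(k),'y',(k[:,1].min()*1e3).round(1),(k[:,1].max()*1e3).round(1),'z',(np.percentile(k[:,2],[3,50,97])*1e3).round(1))
a=cv2.imread('pics/j1side.png')[165:255,235:355];b=cv2.imread('pics/j1scene.png')[200:275,280:380]
f=lambda i:cv2.resize(i,(400,300),interpolation=cv2.INTER_CUBIC)
cv2.imwrite('pics/cj.png',np.hstack([f(a),f(b)]))
E
```

```text
side 275 [-102.4  -26.9  -15.4] [-55.1  25.8  -3. ] [-76.3  -8.4 -11.5]
-104 10 y -22.0 16.2 z top [-14.1  -8.4  -4.7]
-100 21 y -24.3 25.4 z top [-14.  -11.2  -5.1]
-96 25 y -26.9 21.4 z top [-15.  -10.3  -3.5]
-92 23 y -24.9 25.3 z top [-13.9  -9.6  -4.4]
-88 23 y -25.8 24.2 z top [-14.2 -11.5  -6.1]
-84 19 y -26.6 21.8 z top [-13.2 -10.   -5.2]
-80 20 y -24.2 22.5 z top [-13.1 -10.7  -6.4]
-76 17 y -25.1 21.1 z top [-14.3 -10.9  -5.7]
-72 25 y -25.4 23.7 z top [-13.9 -11.   -4.7]
-68 26 y -24.6 24.1 z top [-15.  -12.4  -5.6]
-64 27 y -25.9 24.2 z top [-14.2 -13.1  -6.9]
-60 31 y -25.1 25.8 z top [-14.  -12.1  -4.8]
-56 8 y -8.5 10.6 z top [-13.9 -11.6  -5.8]
h -30 98 y -10.8 12.7 z [-21.7 -13.6   1.1]
h -15 99 y -19.9 4.8 z [-34.8 -15.4  -1.2]
h 0 111 y -19.9 17.3 z [-32.1 -14.8   0.3]
h 15 105 y -11.7 6.9 z [-21.8 -13.8   2.6]
h 30 106 y -10.2 8.7 z [-21.8 -12.9   2. ]
h 45 105 y -11.4 8.1 z [-21.5 -12.8   2.6]
h 60 108 y -10.6 7.6 z [-21.4 -12.5   2.7]
h 75 30 y -10.8 5.7 z [-20.9 -11.6   2.7]
scene 23 [-76.7  18.7 -17.3] [-57.9  27.   -6.1] [-67.4  24.1 -12.3]
-80 1 y 24.5 24.5 z top [-6.1 -6.1 -6.1]
-76 5 y 20.7 25.3 z top [-16.4 -15.  -12.1]
-72 5 y 19.6 24.8 z top [-15.7 -14.  -12.1]
-68 7 y 18.7 27.0 z top [-14.6 -11.3  -7.2]
-64 1 y 20.1 20.1 z top [-10.9 -10.9 -10.9]
-60 4 y 19.6 25.2 z top [-16.9 -13.4 -11.7]
h -15 9 y -9.7 18.0 z [-25.9  -9.   -0.2]
h 0 115 y -20.0 20.0 z [-36.4 -21.4  -2.5]
h 15 50 y -12.1 10.7 z [-24.4 -19.7  -1.5]
h 30 55 y -7.7 10.6 z [-25.4 -20.2  -0.3]
h 45 52 y -7.1 10.3 z [-23.9 -19.3  -1.1]
h 60 52 y -8.0 11.2 z [-23.4 -19.2  -1.8]
h 75 53 y -6.1 10.2 z [-23.5 -14.2   1.3]
```

View pics/cj.png

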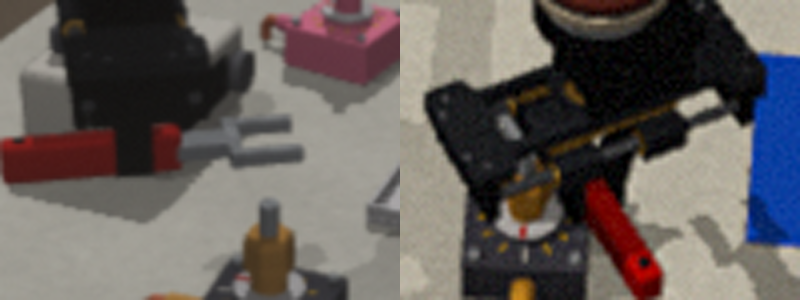

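The jaw tips are level, 102 mm ahead of the TCP and centred, so the jaw centre is 85 mm ahead. From the finger grasp, the nut axis is nearer (0.571, 0.0166). Now lowering over the tube.

Emit:
{"name": "arm_command", "arguments": {"deltas": [[0.12,0.15,0,0.1],[0,0,3,0],[0,0,2.8,0],[0,0,0,0],[0,0,0.6,0],[0,0,0.4,0],[0,0,0.2,0],[0,0,0,0]]}}

```text
t: 16.05
tool_pos: [0.6436, 0.0628, 0.0809]
eef_rot: [[0.84, 0.543, 0.001], [0.543, -0.84, -0.0], [0.001, 0.001, -1.0]]
wrist_force: [-0.8, 0.8, -5.2]
grip_width: 0.199
gripper_force: 60.0
```

```bash
python3 -c "
from h import *
st()"
```

```text
t 16.05 tcp [0.6436 0.0628 0.0809] ang 32.9 j6 55.7 F [-0.8  0.8 -5.2] T [0.01 0.02 0.03] w 0.199 gf 60.0
```

Emit:
{"name": "arm_command", "arguments": {"deltas": [[0,0,0.4,0],[0,0,0.4,0],[0,0,0.4,0],[0,0,0.2,0],[0,0,0,0],[0,0,0,0]]}}

```text
t: 16.65
tool_pos: [0.643, 0.0628, 0.0659]
eef_rot: [[0.84, 0.543, -0.0], [0.543, -0.84, -0.0], [-0.0, -0.0, -1.0]]
wrist_force: [-0.2, -0.0, -4.5]
grip_width: 0.2
gripper_force: 60.0
```

```bash
python3 - <<'E'
from h import *
st()
p=manip.capture('side')
cv2.imwrite('pics/cs.png',cv2.resize(p['pixels'][190:280,255:375],(800,600),interpolation=cv2.INTER_CUBIC)[:,:,::-1])
E
```

```text
t 16.65 tcp [0.643  0.0628 0.0659] ang 32.9 j6 55.7 F [-0.2 -0.  -4.5] T [-0.06 -0.   -0.01] w 0.2 gf 60.0
```

View pics/cs.png

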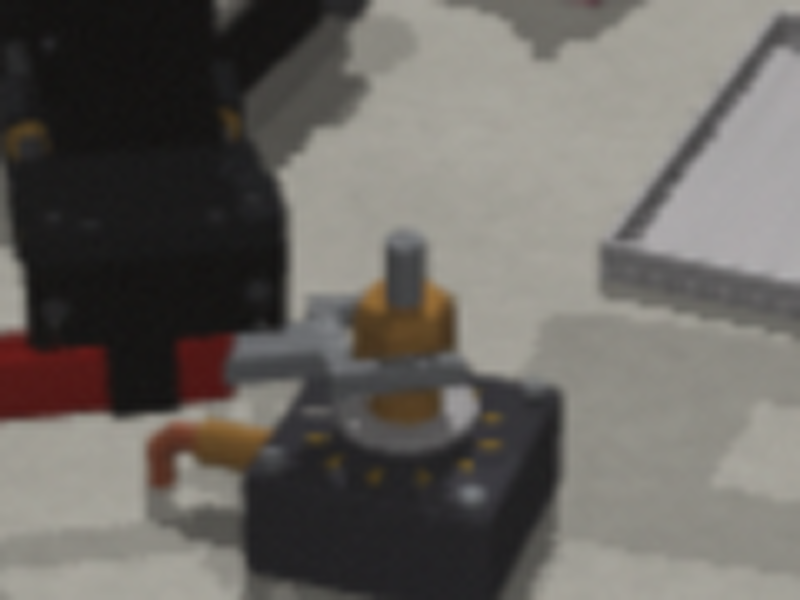

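The jaw is around the hexagon at mid-height with no contact load. Turning clockwise about the nut axis.

Emit:
{"name": "arm_command", "arguments": {"deltas": [[-0.02,0.6,0,4],[-0.02,0.6,0,4],[-0.02,0.6,0,4],[-0.02,0.6,0,4],[0,0,0,0]]}}

```text
t: 17.2
tool_pos: [0.6529, 0.0409, 0.0661]
eef_rot: [[0.957, 0.289, -0.001], [0.289, -0.957, 0.001], [-0.001, -0.001, -1.0]]
wrist_force: [-1.4, 1.7, -4.1]
grip_width: 0.201
gripper_force: 60.0
```

```bash
python3 -c "
from h import *
s=st();v=s['tool_pos'][:2]-[.5709,.0166];print(np.hypot(*v),np.degrees(np.arctan2(v[1],v[0])));ringang(manip.capture('wrist'));ringang(manip.capture('scene'))"
```

```text
t 17.2 tcp [0.6529 0.0409 0.0661] ang 16.8 j6 69.9 F [-1.4  1.7 -4.1] T [0.21 0.39 0.15] w 0.201 gf 60.0
0.08555341541603217 16.529152690628468
red few 0
white few 0
y 17 pca -29.2 centre [0.0226 0.0141] polar 32.0
y 56 pca 53.0 centre [ 0.0288 -0.0133] polar -24.8
red few 0
white few 0
```

Emit:
{"name": "arm_command", "arguments": {"deltas": [[-0.02,0.6,0,4],[-0.02,0.6,0,4],[-0.02,0.6,0,4],[-0.02,0.6,0,4],[-0.02,0.6,0,4],[-0.02,0.6,0,4],[0,0,0,0]]}}

```text
t: 18.0
tool_pos: [0.656, 0.0055, 0.0661]
eef_rot: [[0.992, -0.124, -0.0], [-0.124, -0.992, 0.0], [-0.0, -0.0, -1.0]]
wrist_force: [-1.4, 0.7, -4.2]
grip_width: 0.203
gripper_force: 60.0
```

```bash
python3 - <<'E'
from h import *
s=st();v=s['tool_pos'][:2]-[.5709,.0166];print(np.hypot(*v),np.degrees(np.arctan2(v[1],v[0])))
for n in('wrist','scene','side'):
    p=manip.capture(n); save(p,'t2'+n); print(n); ringang(p)
E
```

```text
t 18.0 tcp [0.656  0.0055 0.0661] ang -7.1 j6 90.7 F [-1.4  0.7 -4.2] T [0.38 0.43 0.17] w 0.203 gf 60.0
0.0858542778933489 -7.440521879377681
wrist
red few 0
white few 0
y 92 pca 72.9 centre [0.027  0.0095] polar 19.3
y 45 pca 83.3 centre [ 0.0267 -0.0001] polar -0.1
y 188 pca -101.5 centre [ 0.0228 -0.017 ] polar -36.7
scene
red few 0
white few 0
side
red few 0
white few 0
```

Emit:
{"name": "arm_command", "arguments": {"deltas": [[-0.02,0.6,0,4],[-0.02,0.6,0,4],[-0.02,0.6,0,4],[-0.02,0.6,0,4],[-0.02,0.6,0,3.5],[0,0,0,0]]}}

```text
t: 18.75
tool_pos: [0.6476, -0.0227, 0.0662]
eef_rot: [[0.894, -0.448, 0.001], [-0.448, -0.894, 0.001], [0.0, -0.001, -1.0]]
wrist_force: [-0.9, 2.5, -3.8]
grip_width: 0.202
gripper_force: 60.0
```

```bash
python3 - <<'E'
from h import *
s=st();v=s['tool_pos'][:2]-[.5709,.0166];print(np.hypot(*v),np.degrees(np.arctan2(v[1],v[0])))
for n in('wrist','scene','side'):
    p=manip.capture(n); save(p,'t3'+n); print(n); ringang(p)
E
```

```text
t 18.75 tcp [ 0.6476 -0.0227  0.0662] ang -26.6 j6 107.6 F [-0.9  2.5 -3.8] T [0.59 0.22 0.03] w 0.202 gf 60.0
0.08619734812163418 -27.111330120221307
wrist
red few 0
white few 0
y 609 pca 63.4 centre [ 0.0221 -0.0108] polar -26.1
scene
red few 0
white few 0
side
red few 0
white few 0
```

Emit:
{"name": "arm_command", "arguments": {"deltas": [[-0.01,-0.37,0,-2.5],[-0.01,-0.35,0,-2.3],[0,0,0,0],[0,0,0,0]]}}

```text
t: 19.3
tool_pos: [0.6511, -0.0166, 0.0664]
eef_rot: [[0.928, -0.372, 0.002], [-0.372, -0.928, -0.0], [0.002, -0.0, -1.0]]
wrist_force: [1.5, 1.3, -5.5]
grip_width: 0.204
gripper_force: 60.0
```

```bash
python3 -c "
from h import *
s=st()"
```

```text
t 19.3 tcp [ 0.6511 -0.0166  0.0664] ang -21.8 j6 103.5 F [ 1.5  1.3 -5.5] T [ 0.36 -0.24 -0.13] w 0.204 gf 60.0
```

Emit:
{"name": "arm_command", "arguments": {"deltas": [[0,0,-0.4,0],[0,0,-0.5,0],[0,0,-0.5,0],[0,0,0,0]]}}

```text
t: 19.7
tool_pos: [0.6509, -0.017, 0.0815]
eef_rot: [[0.928, -0.372, 0.001], [-0.372, -0.928, -0.001], [0.001, 0.0, -1.0]]
wrist_force: [0.0, 0.5, -4.4]
grip_width: 0.202
gripper_force: 60.0
```

```bash
python3 -c "
from h import *
s=st()"
```

```text
t 19.7 tcp [ 0.6509 -0.017   0.0815] ang -21.8 j6 103.4 F [ 0.   0.5 -4.4] T [ 0.25  0.15 -0.07] w 0.202 gf 60.0
```

Force is clean. Lifting clear, then shifting so the wrist camera sees the ring.

Emit:
{"name": "arm_command", "arguments": {"deltas": [[0,0,-2,0],[0,0,-3,0],[0,0,-3,0],[-4,-4.4,0,0],[-4,-4.4,0,0],[0,0,0,0],[0,0,0,0],[0,0,0,0]]}}

```text
t: 20.5
tool_pos: [0.6157, 0.0764, 0.1604]
eef_rot: [[0.928, -0.372, 0.0], [-0.372, -0.928, -0.001], [0.001, 0.001, -1.0]]
wrist_force: [0.4, -0.2, -5.1]
grip_width: 0.204
gripper_force: 60.0
```

```bash
python3 - <<'E'
from h import *
s=st()
p=manip.capture('wrist'); save(p,'r1'); ringang(p); c=proj(p,[*AX,.05]); print(c); u,v=c.astype(int)
x=max(0,min(520,u-60));y=max(0,min(390,v-45))
cv2.imwrite('pics/r1c.png',cv2.resize(p['pixels'][y:y+90,x:x+120],(800,600),interpolation=cv2.INTER_CUBIC)[:,:,::-1])
E
```

```text
t 20.5 tcp [0.6157 0.0764 0.1604] ang -21.8 j6 111.7 F [ 0.4 -0.2 -5.1] T [-0.    0.05 -0.03] w 0.204 gf 60.0
red 50 pca -50.4 centre [ 0.0129 -0.0149] polar -49.0
white 38 pca 3.8 centre [0.0305 0.002 ] polar 3.7
y 24 pca -25.8 centre [ 0.0269 -0.0131] polar -26.0
y 23 pca -50.4 centre [ 0.0169 -0.0246] polar -55.5
y 24 pca 32.9 centre [0.0246 0.0161] polar 33.1
y 24 pca -81.4 centre [ 0.0024 -0.0295] polar -85.4
y 24 pca 67.7 centre [0.0132 0.0261] polar 63.1
y 21 pca -114.5 centre [-0.0125 -0.0271] polar -114.8
[422.10278262 265.29867233]
```

```bash
python3 - <<'E'
from h import *
p=manip.capture('wrist'); s=manip.read_state(); R=s['eef_rot'];t=s['tool_pos']
d=p['depth']; v,u=np.mgrid[0:480,0:640]; K=p['K']
W=np.stack([(u-K[0,2])/K[0,0]*d,-(v-K[1,2])/K[1,1]*d,-d],-1)@np.array(p['orientation']).T+p['eye']
h=cv2.cvtColor(p['pixels'],cv2.COLOR_RGB2HSV)
# handle
L=(W-t)@R
m=((h[...,0]<8)|(h[...,0]>172))&(h[...,1]>150)&(abs(L[...,2]+.0215)<.006)&(abs(L[...,1])<.03)
r=cv2.minAreaRect((L[m][:,:2]*1000).astype(np.float32)); print('handle in tool',m.sum(),r,np.median(L[m][:,2]))
for a in range(15,85,10):
    k=L[m&(L[...,0]*1e3>a)&(L[...,0]*1e3<a+10)]
    if len(k): print(a,(k[:,1].min()*1e3).round(1),(k[:,1].max()*1e3).round(1),(np.median(k[:,2])*1e3).round(1))
ax=AX+[.0004,-.0005]
r=np.hypot(W[...,0]-ax[0],W[...,1]-ax[1]); m=(W[...,2]>.0865)&(W[...,2]<.0935)&(r<.019)
q=W[m][:,:2]-ax; B=[]
for ox in np.arange(-.002,.0021,.0005):
 for oy in np.arange(-.002,.0021,.0005):
  for a in range(0,60):
   th=np.radians(a+60*np.arange(6)); e=((q-[ox,oy])@np.stack([np.cos(th),np.sin(th)])).max(0); B.append((round(np.abs(e-.0134).sum(),5),a,round(ox,4),round(oy,4)))
B.sort(); print(m.sum(),B[:6])
a=cv2.resize(p['pixels'][220:310,362:482],(800,600),interpolation=cv2.INTER_CUBIC)[:,:,::-1]
cv2.imwrite('pics/r1c.png',a)
E
```

```text
handle in tool 8962 ((24.738540649414062, 0.2863903045654297), (106.23319244384766, 17.58717155456543), 0.49336424469947815) -0.019636896930375784
15 -7.8 8.9 -19.6
25 -7.7 8.8 -19.6
35 -7.6 8.6 -19.6
45 -7.4 8.9 -19.7
55 -6.9 8.7 -19.6
65 -6.9 8.2 -19.7
75 -5.6 7.7 -19.3
450 [(np.float64(0.02067), 6, np.float64(0.002), np.float64(0.0)), (np.float64(0.02073), 7, np.float64(0.002), np.float64(0.0)), (np.float64(0.02075), 5, np.float64(0.002), np.float64(0.0)), (np.float64(0.02077), 8, np.float64(0.002), np.float64(0.0)), (np.float64(0.02088), 5, np.float64(0.002), np.float64(-0.0005)), (np.float64(0.02091), 6, np.float64(0.002), np.float64(-0.0005))]
```

View pics/r1c.png

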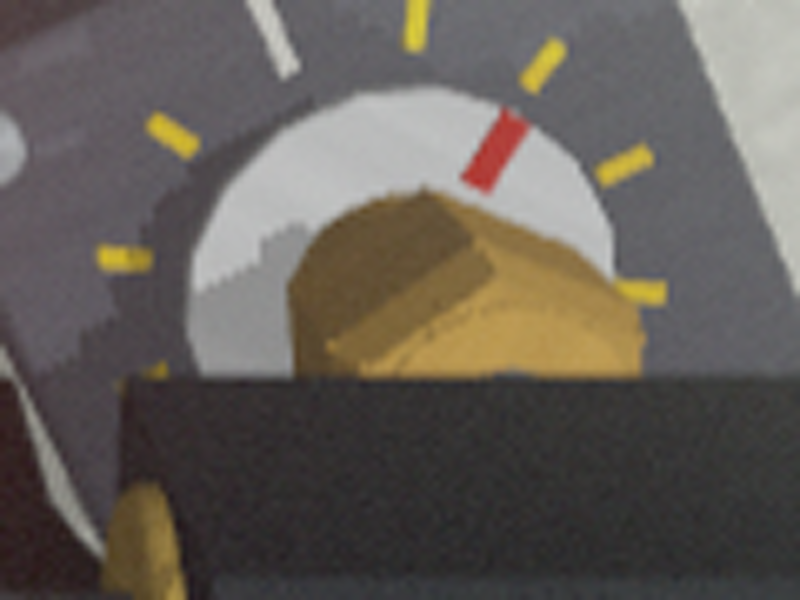

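The ring's red line (500,150 in the crop) stops about 6° short of the second yellow tick (545,65), so creep is about 54°. I'll get the nut's orientation from its top edge (335,350)–(495,265).

```bash
python3 - <<'E'
from h import *
p=manip.capture('wrist'); f=lambda x,y,z:at_z(p,[362+x/6.667,220+y/6.667],z)[:2]
for a,b,z in(((335,350),(495,265),.09),((425,190),(495,265),.087),((600,250),(485,205),.084),((478,185),(515,115),.05),((285,75),(255,0),.04),((530,90),(560,42),.04)):
    A,B=f(*a,z),f(*b,z); e=B-A; print(a,b,A.round(4),B.round(4),np.degrees(np.arctan2(e[1],e[0])).round(1))
E
```

```text
(335, 350) (495, 265) [0.5838 0.0287] [0.5861 0.0122] -81.9
(425, 190) (495, 265) [0.5944 0.0155] [0.5849 0.0117] -158.0
(600, 250) (485, 205) [0.5814 0.0015] [0.5897 0.0103] 46.4
(478, 185) (515, 115) [0.5794 0.0045] [ 0.5853 -0.0016] -45.6
(285, 75) (255, 0) [0.5958 0.0188] [0.6051 0.0191] 1.9
(530, 90) (560, 42) [ 0.584  -0.0059] [ 0.588  -0.0107] -50.0
```

Re-entering at exactly the pose where it lifted off cleanly, then turning about 7° further than before.

Emit:
{"name": "arm_command", "arguments": {"deltas": [[4,4.4,0,0],[4,4.4,0,0],[0,0,3,0],[0,0,3,0],[0,0,1,0],[0,0,0.5,0],[0,0,0.5,0],[0,0,0,0],[0,0,0,0]]}}

```text
t: 21.55
tool_pos: [0.6511, -0.0163, 0.0812]
eef_rot: [[0.928, -0.371, 0.002], [-0.371, -0.928, -0.0], [0.002, -0.0, -1.0]]
wrist_force: [0.4, -0.9, -3.9]
grip_width: 0.198
gripper_force: 60.0
```

```bash
python3 -c "
from h import *
s=st()"
```

```text
t 21.55 tcp [ 0.6511 -0.0163  0.0812] ang -21.8 j6 103.4 F [ 0.4 -0.9 -3.9] T [ 0.09  0.11 -0.02] w 0.198 gf 60.0
```

Emit:
{"name": "arm_command", "arguments": {"deltas": [[0,0,0.5,0],[0,0,0.5,0],[0,0,0.4,0],[0,0,0,0],[0,0,0,0]]}}

```text
t: 22.05
tool_pos: [0.6505, -0.0163, 0.0659]
eef_rot: [[0.928, -0.372, 0.0], [-0.372, -0.928, 0.0], [0.0, -0.0, -1.0]]
wrist_force: [2.5, 1.9, -3.5]
grip_width: 0.203
gripper_force: 60.0
```

```bash
python3 -c "
from h import *
s=st();v=s['tool_pos'][:2]-[.5709,.0166];print(np.hypot(*v),np.degrees(np.arctan2(v[1],v[0])))"
```

```text
t 22.05 tcp [ 0.6505 -0.0163  0.0659] ang -21.8 j6 103.4 F [ 2.5  1.9 -3.5] T [ 0.39 -0.19 -0.12] w 0.203 gf 60.0
0.08616734263357025 -22.46047360169814
```

Emit:
{"name": "arm_command", "arguments": {"deltas": [[-0.02,0.57,0,3.8],[-0.02,0.57,0,3.8],[-0.02,0.57,0,3.8],[0,0,0,0],[0,0,0,0]]}}

```text
t: 22.55
tool_pos: [0.6422, -0.031, 0.0658]
eef_rot: [[0.837, -0.547, -0.001], [-0.547, -0.837, 0.001], [-0.001, -0.0, -1.0]]
wrist_force: [-0.0, 4.2, -3.7]
grip_width: 0.204
gripper_force: 60.0
```

```bash
python3 -c "
from h import *
s=st();v=s['tool_pos'][:2]-[.5709,.0166];print(np.hypot(*v),np.degrees(np.arctan2(v[1],v[0])))"
```

```text
t 22.55 tcp [ 0.6422 -0.031   0.0658] ang -33.1 j6 113.3 F [-0.   4.2 -3.7] T [ 0.84  0.08 -0.06] w 0.204 gf 60.0
0.0856987913076116 -33.754581758743434
```

Emit:
{"name": "arm_command", "arguments": {"deltas": [[-0.01,-0.29,0,-1.9],[-0.01,-0.29,0,-1.9],[0,0,0,0],[0,0,0,0]]}}

```text
t: 22.95
tool_pos: [0.6457, -0.0266, 0.0661]
eef_rot: [[0.871, -0.491, 0.0], [-0.491, -0.871, -0.0], [0.001, 0.0, -1.0]]
wrist_force: [1.8, 1.6, -5.2]
grip_width: 0.203
gripper_force: 60.0
```

```bash
python3 -c "
from h import *
s=st()"
```

```text
t 22.95 tcp [ 0.6457 -0.0266  0.0661] ang -29.4 j6 110.1 F [ 1.8  1.6 -5.2] T [ 0.41 -0.28 -0.14] w 0.203 gf 60.0
```

Light load only, so I'm lifting off and shifting to see the ring.

Emit:
{"name": "arm_command", "arguments": {"deltas": [[0,0,-0.4,0],[0,0,-0.5,0],[0,0,-0.5,0],[0,0,-2,0],[0,0,-3,0],[0,0,-3,0],[-4,-4.4,0,0],[-4,-4.4,0,0],[0,0,0,0],[0,0,0,0]]}}

```text
t: 23.95
tool_pos: [0.6228, 0.0716, 0.1609]
eef_rot: [[0.872, -0.489, 0.0], [-0.489, -0.872, -0.001], [0.001, 0.001, -1.0]]
wrist_force: [0.2, -0.1, -5.2]
grip_width: 0.202
gripper_force: 60.0
```

```bash
python3 - <<'E'
from h import *
s=st()
p=manip.capture('wrist'); save(p,'r2'); ringang(p); u,v=proj(p,[*AX,.05]).astype(int); x,y=u-60,v-45; print(x,y)
cv2.imwrite('pics/r2c.png',cv2.resize(p['pixels'][y:y+90,x:x+120],(800,600),interpolation=cv2.INTER_CUBIC)[:,:,::-1])
E
```

```text
t 23.95 tcp [0.6228 0.0716 0.1609] ang -29.3 j6 118.7 F [ 0.2 -0.1 -5.2] T [0.08 0.09 0.03] w 0.202 gf 60.0
red 50 pca -57.3 centre [ 0.0109 -0.0165] polar -56.7
white 36 pca 4.5 centre [0.0308 0.0019] polar 3.5
y 25 pca -25.3 centre [ 0.0268 -0.0134] polar -26.5
y 23 pca -58.0 centre [ 0.017  -0.0247] polar -55.4
y 23 pca -86.8 centre [ 0.0026 -0.0295] polar -85.0
y 25 pca 33.7 centre [0.0247 0.0161] polar 33.2
y 25 pca -112.2 centre [-0.0125 -0.0269] polar -114.9
y 25 pca 67.0 centre [0.0134 0.0262] polar 62.9
363 218
```

View pics/r2c.png

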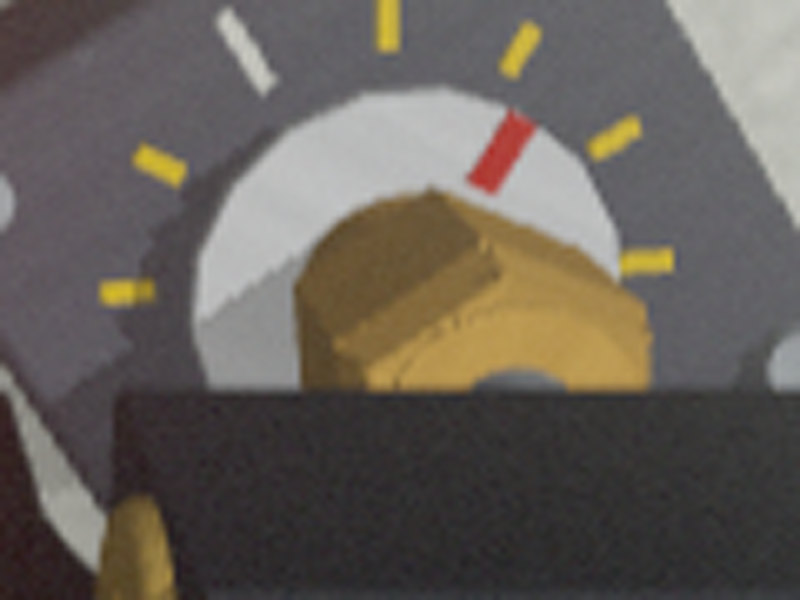

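The red line (505,150) now sits practically at the second yellow tick (520,50), about 61°. Taking the wrench back to the mat.

Emit:
{"name": "arm_command", "arguments": {"deltas": [[-4.2,-1.37,0,0],[-4.2,-1.37,0,0],[-4.2,-1.37,0,0],[-4.2,-1.37,0,0],[-4.2,-1.37,0,0],[-4.2,-1.37,0,0],[0,0,0,-8],[0,0,0,-8],[0,0,0,-8],[0,0,0,-8]]}}

```text
t: 25.0
tool_pos: [0.4449, 0.265, 0.1605]
eef_rot: [[0.999, 0.049, 0.001], [0.049, -0.999, -0.001], [0.001, 0.001, -1.0]]
wrist_force: [-0.3, 0.2, -4.5]
grip_width: 0.201
gripper_force: 60.0
```

Emit:
{"name": "arm_command", "arguments": {"deltas": [[0,0,0,-8],[0,0,0,-8.2],[0,0,4,0],[0,0,4,0],[0,0,4,0],[0,0,1.6,0],[0,0,1,0],[0,0,0,0],[0,0,0,0]]}}

```text
t: 25.9
tool_pos: [0.4455, 0.2662, 0.0153]
eef_rot: [[0.947, 0.321, 0.002], [0.321, -0.947, 0.001], [0.002, 0.0, -1.0]]
wrist_force: [-0.6, -0.1, -5.2]
grip_width: 0.205
gripper_force: 60.0
```

```bash
python3 -c "
from h import *
s=st()"
```

```text
t 25.9 tcp [0.4455 0.2662 0.0153] ang 18.7 j6 93.4 F [-0.6 -0.1 -5.2] T [ 0.04 -0.    0.02] w 0.205 gf 60.0
```

Emit:
{"name": "arm_command", "arguments": {"deltas": [[0,0,0.4,0],[0,0,0.25,0],[0,0,0.1,0],[0,0,0,0],[0,0,0,0]]}}

```text
t: 26.4
tool_pos: [0.4446, 0.2665, 0.0075]
eef_rot: [[0.947, 0.322, 0.001], [0.322, -0.947, 0.0], [0.001, 0.0, -1.0]]
wrist_force: [-2.2, -1.5, 4.9]
grip_width: 0.201
gripper_force: 60.0
```

Emit:
{"name": "arm_command", "arguments": {"deltas": [[0,0,0,0],[0,0,0,0],[0,0,0,0],[0,0,0,0],[0,0,0,0],[0,0,0,0],[0,0,0,0],[0,0,0,0]], "claw": 8.7}}

```text
t: 27.2
tool_pos: [0.444, 0.2662, 0.0065]
eef_rot: [[0.947, 0.322, -0.0], [0.322, -0.947, 0.0], [-0.0, -0.0, -1.0]]
wrist_force: [0.7, 0.1, -0.0]
grip_width: 0.847
gripper_force: 0.0
```

Emit:
{"name": "arm_command", "arguments": {"deltas": [[0,0,-1,0],[0,0,-3,0],[0,0,-4,0],[0,0,-4,0],[0,0,-4,0],[0,0,-4,0],[0,0,0,0],[0,0,0,0]]}}

```text
t: 28.0
tool_pos: [0.4448, 0.2666, 0.2085]
eef_rot: [[0.947, 0.322, 0.003], [0.322, -0.947, 0.001], [0.004, -0.0, -1.0]]
wrist_force: [0.6, 0.1, -0.6]
grip_width: 0.999
gripper_force: 0.0
```

```bash
python3 - <<'E'
from h import *
s=st(); p=manip.capture('wrist'); save(p,'end'); spots(p,{'wrench_grip':.016})
h=cv2.cvtColor(p['pixels'],cv2.COLOR_RGB2HSV)
m=(((h[...,0]<8)|(h[...,0]>172))&(h[...,1]>150)&(h[...,2]>60)).astype(np.uint8)
n,l,t,c=cv2.connectedComponentsWithStats(m); i=1+t[1:,4].argmax(); v,u=np.nonzero(l==i); K=p['K']
d=p['depth'][v,u]; C=np.stack([(u-K[0,2])/K[0,0]*d,-(v-K[1,2])/K[1,1]*d,-d],-1)@np.array(p['orientation']).T+p['eye']
C=C[(C[:,2]<.05)&(C[:,2]>.024)]; print(len(C),np.percentile(C[:,2],[5,50,95]),cv2.minAreaRect((C[:,:2]*1000).astype(np.float32)))
q=manip.capture('scene'); ringang(q); spots(q,{'tape':0,'pot':0,'cast':0,'mat':0})
E
```

```text
t 28.0 tcp [0.4448 0.2666 0.2085] ang 18.8 j6 93.4 F [ 0.6  0.1 -0.6] T [-0.04  0.05 -0.  ] w 0.999 gf 0.0
wrench_grip 0.66 [324.6 198.4] [0.4615 0.2718 0.016 ]
1915 [0.02565965 0.02706046 0.02839466] ((467.3135986328125, 274.1037902832031), (106.97635650634766, 15.480892181396484), 18.96440315246582)
red few 1
white few 1
tape 0.75 [356.7 312.8] [0.7164 0.1513 0.    ]
tape 0.42 [389.9 212.4] [0.3523 0.2266 0.    ]
pot 0.68 [421.4 304.1] [0.669  0.3175 0.    ]
cast 0.7 [219.9 226.4] [ 0.4704 -0.265   0.    ]
mat 0.56 [411.  243.3] [0.4651 0.2898 0.    ]
mat 0.53 [392.6 211.9] [0.3493 0.2346 0.    ]
```

The wrench lies flat on the mat and the bystanders haven't moved.

```bash
python3 -c "
from cell import manip
print(manip.hand_in())"
```

```text
the job is handed in; nothing more can be done
None
```

The job is handed in, though no pass/fail verdict came back: the nut was run finger-tight (about 5.5° of ring creep), the wrench then brought the ring to about 61° clockwise of the white tick in two engagements, and the wrench lies flat on the blue mat with the bystanders in place.

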